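Lock the blue dummy load into the bayonet socket

TASK

Pick up the finned dummy load with the blue grip and fit it to the test bench's bayonet socket: find the slots with its two lugs, push it fully in against the spring, twist clockwise as far as it locks, then let go so that it springs back into its lock and stays there, upright. Work by feel: never force it against the bench, pushing or twisting, with more than 50 N, and leave the red and yellow loads and the other things on the table where they are.

Things in the scene. Friction and masses are not known exactly. Their poses are not given: they have to be found in the camera images.
- blue_load: Load to fit, blue grip, 88 mm tall, 0.3 kg, upright on a blue mat 3 mm thick. Origin: centre of the underside, z up. Steel spigot 36 mm dia., z 0-27, foot chamfered 3 mm; two lugs on it at +x and -x, 7 mm wide, reaching 24 mm from the axis, z 6-12; finned body 54 mm dia., z 27-51; grip: see load_grip. Looks the same after half a turn.
- load_grip (a point): On the blue load's axis at the height to grip, 72 mm above its origin, axes as the load's. Centre of the blue grip bar: z 51-88 mm above the origin, 46 mm long along x (white line on top), 24 mm thick along y (pinch it there). The two lugs lie under the ends of the bar.
- socket (a point): Centre of the top of the black bayonet collar, 80 mm above the table; collar 66 mm dia., 30 tall. Axes: the case's, NOT the slots'. The collar is clamped at an unreported turn: its two opposite slots (white marks on top) lie along this +x and -x turned about z by anything from +0.15 to +1.25 rad. Bore 38 mm, slots 9.2 mm wide: lugs enter within about 0.05 rad. It does not turn in use.
- pushed_in (a point): 20 mm below socket on its axis: where the load's origin must be, or up to 3 mm deeper (hard bottom), for the lugs to pass under the lip and turn: clockwise seen from above only, 0.70 rad (0.65 to 0.85 locks), a stop at about 0.85 rad. With lugs resting on the collar's top the origin is 6 mm below socket, spigot already centred in the bore.
- locked (a point): 17 mm below socket on its axis: where the load's origin ends when locked (let go after the turn, the spring lifts the lugs 3 mm into pockets under the lip). The brass spring plunger meets the load 6.5 mm below socket and pushes up 0.67 N per mm from there (9 N at pushed_in). Unlocked, the load pops up to about 11 mm below socket.
- bench: The aluminium case that carries the collar. Origin: centre of its underside on the table; the collar's axis is 35 mm from it towards -x (the case's front, with black panel). Bare top 50 mm above the table.
- red_load: A like load with a red grip, standing on the mat; origin under its spigot. Leave alone.
- yellow_load: A like load with a yellow grip, standing on the mat; origin under its spigot. Leave alone.
- driver: Screwdriver lying on the table. Leave alone.
- adapter: Black plug-in power adapter 45 x 100 x 30 mm. Leave alone.
- pen: Blue pen 140 mm long lying on a sheet of paper. Leave alone.

How it is judged:
By the outcome, as a careful person would: the job done as asked, in the order asked, and still so for the second after the job is handed in, with the robot touching nothing.
It also fails if it takes over 72 s, if anything falls off the work surface, if the arm or the gripper's body presses on something with over 40 N, if the wrist force passes 120 N, or if a joint passes its speed limit or range.

ROBOT

A 6-joint arm with a two-finger parallel gripper is mounted at the origin on the work surface. World frame = base frame: x ahead of the robot, y to its left, z up, the work surface at z = 0. Lengths are in m, angles in rad, forces in N, time in s.
With the tool pointing down it reaches from about 0.25 to 0.725 m from the base axis. Payload 4 kg.
Tool frame: the origin (TCP) lies midway between the tips of the shut fingers; the grasp point (between the pads) lies 19 mm behind it; z points along the fingers, y is the line along which they close (so a half turn about z gives the same grasp; the last joint's range is limited). The gripper opens to 85 mm and grips with 20 to 120 N. Pads are 22 mm wide; open, the fingers measure 114 mm over their backs; the gripper's body (76 mm by 85 mm) begins 54 mm behind the grasp point. The pads swing forward as they close: fully open they stand 13 mm farther back than shut.
Start: joints at [1.191, 0.241, 0.005, 1.335, 0, 1.571], TCP at [0.185, 0.464, 0.231] pointing down, gripper open.
Joint ranges: [-2.72, 2.72], [-1.05, 1.87], [-1.09, 1.28], [-1.99, 2.15], [-1.42, 1.44], [-3.14, 3.14]. Speed limits (rad/s): [2.79, 2.79, 3.14, 3.14, 3.14, 3.14].

INTERFACE

Orientations are given as a unit quaternion [x, y, z, w].
In Python, from workcell import bot gives the robot as it stands.
- The arm moves only by the tool move_arm, never from a script. Its argument "motion" is a list of rows, each an object of numbers: "x", "y", "z": the shift along the tool's x, y, z in cm; "yaw": the turn about the tool's z in degrees. A call has 1 to 20 rows; each row is the pose to reach, as a shift and turn from the pose commanded when the call began, along the tool's axes at that moment; what a row does not reach only later rows make up. A row lasts 1/8 s, in which the tool goes at most 62.5 mm and 10.7 degrees, less where a joint would pass 70% of its speed; a pose out of reach is approached as far as the arm can. A call with a gripper value outside its range is refused whole. "gripper" is the opening, from -1 (shut) to 1 (fully open), set as the call begins (left out, the last holds). The fingers move at their own pace and stop on an object; the grip force is fixed at half the most. Time passes only in rows, so rows that repeat a pose let the fingers close. It gives the time, the measured TCP pose, the force, the opening and the grip force at its end, in the units of the state.
- bot.get_obs(): the state, without advancing time (a new reading comes with each control period).
- bot.camera(name): name is "scene" or "top" or "wrist"; returns the picture (420x560x3 uint8, blue, green, red); there is no depth.
- bot.camera_model(name): a dict with "K" (3x3 intrinsics, pixels), "dist" ([k1, k2, p1, p2, k3] as OpenCV has them; the pictures are not rectified), "world_from_camera" (4x4, takes a point from camera to world coordinates). Camera axes: x right, y down, z forward; pixel columns grow to the right and rows downward; lengths in m; the calibration is good to about 2 mm. A picture is of the moment at which its call begins: read the wrist's pose just before it. camera_model takes no time and is no camera call; for the wrist camera it gives the pose at the moment of the call.
- bot.job_done(): hands the job in; it is judged then, once.
Trained networks look in the newest picture that a camera, given by its name, has taken for a name from the list of things; names that differ only in an ending like _2 or _b are one class to them, and where a whole thing is asked for, a point or a joint stands for the part that bears it (a point fixed in the world has none). Each returns a list of dicts, best first, with "score" (0 to 1); they miss things now and then, are a little off and sometimes report something else, mostly with a low value. They report only what shows in the picture. A call takes as long as a camera call.
- bot.cut_out(camera, name): "mask" (420x560 bool, what is visible of it) and "centre" ([row, column] in pixels, amid what is visible of it).
The state is a dict: "clock": time; "joint_pos": joint angles; "joint_vel": joint speeds; "tau": joint torques, N m; "eef_pos": TCP position; "tool_rot": TCP orientation; "ft_force": force on the tool from outside, world axes, zero at the start; "ft_torque": the same for the moment, N m; "grip_width": finger opening in m; "grasp_force": force on a finger pad.
Only numpy, scipy, OpenCV 4.12 (cv2) and the standard library are available. Lean on these libraries where they do the work, as an engineer would, in place of code of your own. Each camera call takes 0.05 s, during which the arm holds its last target. There are 200 camera calls.

## Working session

There is one attempt and no reset: what is moved stays moved. The work goes in short steps, Python scripts to look and compute and a tool call to move; the robot and the scene stay as the last step left them, time stands still between calls to the robot, and variables do not carry over. Pictures are saved under pics/ and viewed, at most 10 in all, crops included, and the job is handed in when it is done.

Besides the shell and the picture viewer there is one more tool, called after "Request:" as name([rows], argument=value, ...), one row to a line, values as JSON. move_arm: Moves the arm, as the interface text tells. Its arguments: {"type":"object","properties":{"motion":{"type":"array"},"gripper":{"type":"number"}},"required":["motion"]}

```bash
mkdir -p pics; cat > h.py <<'E'
import numpy as np, cv2
from workcell import bot
def ray(m,px):
    K=np.array(m["K"]);d=np.array(m["dist"]);T=np.array(m["world_from_camera"])
    p=cv2.undistortPoints(np.array([[px]],float),K,d)[0,0]
    return T[:3,3],T[:3,:3]@np.array([p[0],p[1],1])
def at_z(m,px,z):
    o,r=ray(m,px);return o+r*(z-o[2])/r[2]
def proj(m,P):
    T=np.linalg.inv(np.array(m["world_from_camera"]))
    r,_=cv2.Rodrigues(T[:3,:3])
    return cv2.projectPoints(np.array(P,float).reshape(-1,3),r,T[:3,3],np.array(m["K"]),np.array(m["dist"]))[0][:,0]
E
python3 - <<'E'
from h import *
o=bot.get_obs();print(o)
im={}
for c in("top","scene","wrist"):
    im[c]=bot.camera(c);cv2.imwrite(f"pics/{c}0.png",im[c])
    m=bot.camera_model(c);print(c,np.round(m["world_from_camera"],3).tolist(),np.round(m["K"],1).tolist())
    for n in("blue_load","load_grip","bench"):
        for r in bot.cut_out(c,n)[:2]:
            px=r["centre"][::-1]
            print(c,n,round(r["score"],2),np.round(px),int(r["mask"].sum()),np.round(at_z(m,px,.08),3))
cv2.imwrite("pics/both0.png",np.hstack([cv2.resize(im[c],(800//2,300)) for c in("top","scene")]))
E
```

```text
{'clock': 0.0, 'joint_pos': array([ 1.19104758e+00,  2.41432034e-01,  3.70315741e-03,  1.33521928e+00,
       -2.17060350e-05,  1.57081763e+00]), 'joint_vel': array([ 2.29182288e-03,  3.84532436e-04, -1.13880381e-03, -1.32820988e-03,
        6.81367347e-06,  7.80193493e-04]), 'tau': array([ 1.71222473e-04, -3.72319579e+01,  2.52407384e+01,  1.71265035e-02,
       -1.44426494e-04, -6.43078039e-06]), 'eef_pos': array([0.18510845, 0.46377206, 0.23039542]), 'tool_rot': array([ 1.88745866e-01,  9.82025377e-01, -1.05862715e-03, -1.92393795e-04]), 'ft_force': array([ 0.43691132, -0.24418645,  0.01414598]), 'ft_torque': array([-0.00606635,  0.01864797, -0.0792371 ]), 'grasp_force': 0.0, 'grip_width': 0.08571990744704618}
top [[0.029, -0.996, 0.08, 0.319], [-1.0, -0.028, 0.007, 0.068], [-0.005, -0.08, -0.997, 1.249], [0.0, 0.0, 0.0, 1.0]] [[438.9, 0.0, 278.8], [0.0, 438.9, 206.8], [0.0, 0.0, 1.0]]
top blue_load 0.58 [434. 172.] 383 [ 0.518 -0.335  0.08 ]
top load_grip 0.96 [438. 172.] 359 [ 0.519 -0.344  0.08 ]
top bench 0.72 [235. 162.] 7376 [0.529 0.197 0.08 ]
scene [[-0.561, 0.709, -0.427, 0.932], [0.828, 0.476, -0.297, 0.427], [-0.008, -0.52, -0.854, 1.093], [0.0, 0.0, 0.0, 1.0]] [[445.9, 0.0, 282.0], [0.0, 445.9, 209.2], [0.0, 0.0, 1.0]]
scene blue_load 0.74 [407. 230.] 159 [0.297 0.381 0.08 ]
scene blue_load 0.6 [147. 169.] 414 [ 0.532 -0.323  0.08 ]
scene load_grip 0.92 [147. 167.] 392 [ 0.525 -0.328  0.08 ]
scene load_grip 0.55 [202. 123.] 293 [ 0.307 -0.301  0.08 ]
scene bench 0.79 [302. 276.] 8571 [0.557 0.222 0.08 ]
wrist [[0.37, 0.894, 0.251, 0.122], [0.929, -0.357, -0.099, 0.49], [0.0, 0.27, -0.963, 0.374], [0.0, 0.0, 0.0, 1.0]] [[378.3, 0.0, 282.4], [0.0, 378.3, 217.3], [0.0, 0.0, 1.0]]
```

View pics/top0.png

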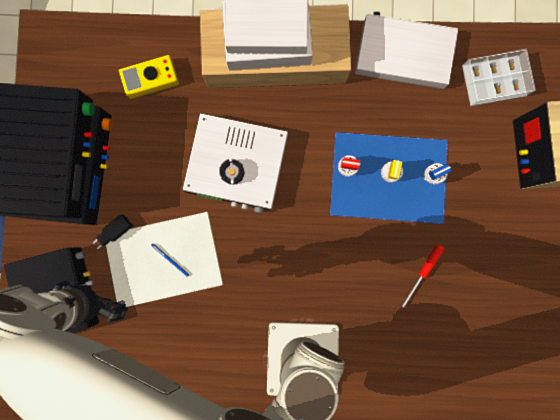

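View pics/scene0.png

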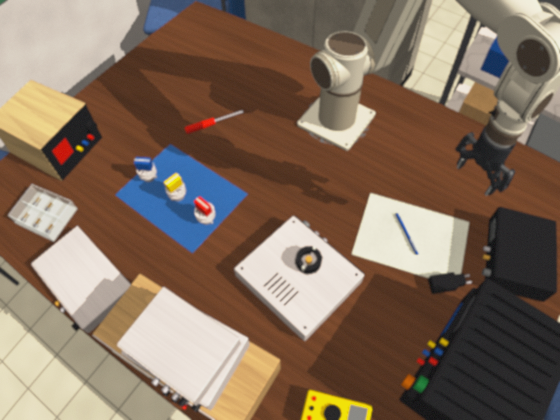

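Top view: blue load at about (437,173), yellow (394,171), red (348,165), collar at (232,171). Next I measure the collar and grip, and convert to tool shifts.

```bash
cat >> h.py <<'E'
from scipy.spatial.transform import Rotation as R
def totool(o,P,shift_z=None):
    r=R.from_quat(o["tool_rot"]);return r.inv().apply(np.array(P)-o["eef_pos"])*100
E
python3 - <<'E'
from h import *
o=bot.get_obs()
im=cv2.imread("pics/top0.png");m=bot.camera_model("top");ms=bot.camera_model("scene")
print("socket top",at_z(m,(232,171),.08),"scene",at_z(ms,(309,260),.08))
for n,mm in(("top",m),("scene",ms)):
    r=bot.cut_out(n,"load_grip")[0]
    c,wh,a=cv2.minAreaRect(np.argwhere(r["mask"])[:,::-1].astype(np.float32));print(n,c,wh,a,at_z(mm,c,.075))
S=at_z(m,(232,171),.08);print("tool shift to socket",totool(o,[S[0],S[1],.22]))
x=o["joint_pos"];print(x)
crop=lambda u,v,s:cv2.resize(im[v-s:v+s,u-s:u+s],(400,400),interpolation=cv2.INTER_CUBIC)
cv2.imwrite("pics/crop1.png",np.hstack([crop(232,171,25),crop(437,173,25)]))
E
```

```text
socket top [0.50560181 0.20518637 0.08      ] scene [0.51149212 0.21376294 0.08      ]
top (436.4000549316406, 172.70001220703125) (19.230182647705078, 22.360679626464844) 26.56505012512207 [ 0.51678796 -0.34315849  0.075     ]
scene (144.8500213623047, 168.5500030517578) (25.61444854736328, 18.34120750427246) 71.56504821777344 [ 0.53076813 -0.33276987  0.075     ]
tool shift to socket [-39.3503974  -12.19901701   1.13370707]
[1.19099695e+00 2.40531577e-01 5.01241314e-03 1.33521061e+00
 5.92700172e-07 1.57080653e+00]
```

View pics/crop1.png

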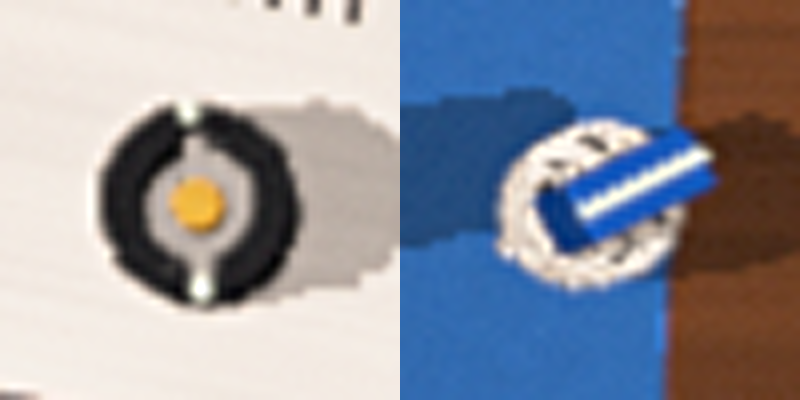

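Crop: collar centre at top px ≈(232,171), slot marks nearly along image vertical (world x, about +0.07 rad). The blue bar's white line runs right and up, about -66° in world. I'll go over the socket for a closer look.

Request:
move_arm([
  {"x": -3,"y": -1},
  {"x": -8,"y": -2.5},
  {"x": -13,"y": -4},
  {"x": -18,"y": -5.5},
  {"x": -23,"y": -7},
  {"x": -28,"y": -8.5},
  {"x": -33,"y": -10},
  {"x": -37,"y": -11.5},
  {"x": -39,"y": -12},
  {"x": -39,"y": -12},
  {"x": -39,"y": -12},
])

```text
invalid input at $.motion[0]: expected keys x, y, z, yaw
```

```bash
python3 - <<'E'
from h import *
o=bot.get_obs();m=bot.camera_model("wrist");im=bot.camera("wrist");cv2.imwrite("pics/w1.png",im)
print(o["eef_pos"],o["joint_pos"],o["clock"],np.abs(o["joint_vel"]).max());np.save("m1.npy",m,allow_pickle=True)
for h in(.08,):
    print(proj(m,[[.506,.205,h]]))
E
```

```text
[0.18536675 0.46437267 0.23133576] [1.19099567e+00 2.40550301e-01 5.01163466e-03 1.33520695e+00
 6.97197470e-06 1.57081785e+00] 0.7 0.0014285821025572284
[[175.19346348 537.07737077]]
```

View pics/w1.png

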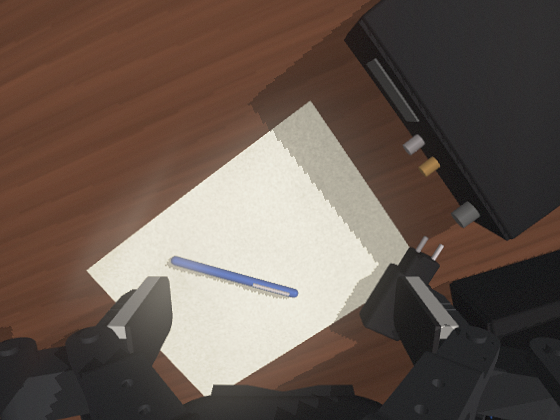

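The wrist camera was still over the paper and pen (pen at about (235,277)), because every row needs all its keys. I'll resend the move.

Request:
move_arm([
  {"x": -3,"y": -1,"z": 0,"yaw": 0},
  {"x": -8,"y": -2.5,"z": 0,"yaw": 0},
  {"x": -13,"y": -4,"z": 0,"yaw": 0},
  {"x": -18,"y": -5.5,"z": 0,"yaw": 0},
  {"x": -23,"y": -7,"z": 0,"yaw": 0},
  {"x": -28,"y": -8.5,"z": 0,"yaw": 0},
  {"x": -33,"y": -10,"z": 0,"yaw": 0},
  {"x": -37,"y": -11.5,"z": 0,"yaw": 0},
  {"x": -39,"y": -12,"z": 0,"yaw": 0},
  {"x": -39,"y": -12,"z": 0,"yaw": 0},
  {"x": -39,"y": -12,"z": 0,"yaw": 0},
])

```text
clock: 2.12
eef_pos: [0.5023, 0.2091, 0.2312]
tool_rot: [0.188, 0.982, 0.0, -0.0]
ft_force: [0.6, -0.0, 0.8]
grip_width: 0.0852
grasp_force: 0.0
```

```bash
python3 - <<'E'
from h import *
o=bot.get_obs();m=bot.camera_model("wrist");im=bot.camera("wrist");cv2.imwrite("pics/w2.png",im)
print(o["eef_pos"],o["joint_pos"],o["clock"],np.abs(o["joint_vel"]).max());np.save("m2.npy",m,allow_pickle=True)
print(proj(m,[[.506,.205,.08]]))
E
```

```text
[0.50226851 0.20909155 0.23122796] [3.94147967e-01 3.29074700e-01 1.25220815e-01 1.36763710e+00
 5.84183168e-04 7.72820568e-01] 2.125 0.015720171600752512
[[278.83951842 206.44503971]]
```

View pics/w2.png

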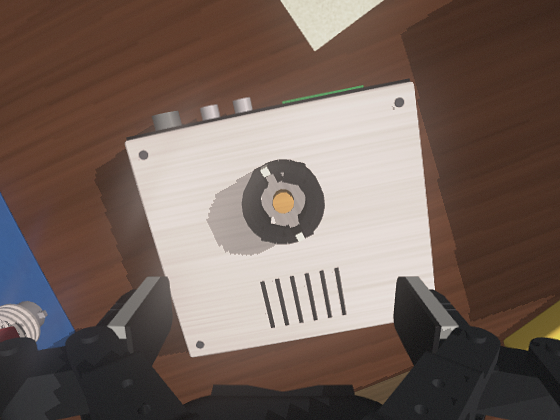

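Wrist view: collar centre at about (283,202), white marks at about (266,172) and (301,237), black panel side at the top. I'll rectify onto the collar-top plane and fit.

```bash
cat > coll.py <<'E'
from h import *
def collar(im,m,guess,z=.08):
    s=4000;n=400  # 0.1 m window, 4 px/mm, image x = world x, image y = world y
    c=np.array(guess)
    for it in range(3):
        g=(np.mgrid[0:n,0:n]-n/2)/s
        P=np.stack([c[0]+g[1],c[1]+g[0],np.full((n,n),z)],-1).reshape(-1,3)
        q=proj(m,P).astype(np.float32).reshape(n,n,2)
        w=cv2.remap(im,q,None,cv2.INTER_LINEAR);gr=cv2.cvtColor(w,cv2.COLOR_BGR2GRAY)
        # radial edge: dark->bright near r=33mm
        pts=[]
        for a in np.arange(0,2*np.pi,.05):
            r=np.arange(25,40,.1);v=gr[np.clip((n/2+r*4*np.sin(a)).astype(int),0,n-1),np.clip((n/2+r*4*np.cos(a)).astype(int),0,n-1)].astype(float)
            v=np.convolve(v,np.ones(5)/5,'same');dv=np.convolve(v,[1]*5+[0]+[-1]*5,'same');k=np.argmax(dv[8:-8])+8
            pts.append([r[k]*np.cos(a),r[k]*np.sin(a)])
        pts=np.array(pts)
        A=np.c_[2*pts,np.ones(len(pts))];wt=np.ones(len(pts))
        for _ in range(10):
            x=np.linalg.lstsq(A*wt[:,None],(pts**2).sum(1)*wt,rcond=None)[0]
            rad=np.sqrt(x[2]+x[0]**2+x[1]**2);e=np.hypot(*(pts-x[:2]).T)-rad;wt=(1/(1+(e/.5)**2))
        c=c+x[:2]/1000
    yy,xx=np.mgrid[0:n,0:n]-n/2;rr=np.hypot(xx,yy)/4
    mk=((rr>23)&(rr<32)&(gr>170)).astype(np.uint8)
    k,l,st,ce=cv2.connectedComponentsWithStats(mk)
    ms=[(int(st[i,4]),((ce[i]-n/2)/4).round(2).tolist(),float(np.arctan2(*(ce[i]-n/2)[::-1]).round(3))) for i in range(1,k) if st[i,4]>80]
    return c,rad,ms,w
if __name__=="__main__":
    m=np.load("m2.npy",allow_pickle=True).item()
    c,r,ms,w=collar(cv2.imread("pics/w2.png"),m,(.506,.205));print(c,r,ms)
    sc=[at_z(m,p,.05)[:2] for p in((143,155),(399,102),(200,345))];print(np.round(sc,4))
    d=sc[2]-sc[0];e=sc[0]-sc[1];print("case x ang",np.arctan2(d[1],d[0]),np.arctan2(e[1],e[0])+np.pi/2)
    o=bot.get_obs()
    G=np.array([.522,-.338]);print("to load",totool(o,[*G,.23]))
E
python3 coll.py
```

```text
[0.50469291 0.20881589] 34.1116230307219 [(555, [-28.8, -3.3], -3.027), (391, [29.69, 2.69], 0.09)]
[[0.4273 0.1105]
 [0.4667 0.3278]
 [0.6154 0.0765]]
case x ang -0.17869097402955103 -0.1791524708133707
to load [-22.04715475 -50.13119236   0.11880642]
```

Request:
move_arm([
  {"x": -1.5,"y": -3,"z": 0,"yaw": 2},
  {"x": -3.5,"y": -8,"z": 0,"yaw": 6},
  {"x": -5.7,"y": -13,"z": 0,"yaw": 10},
  {"x": -8,"y": -18,"z": 0,"yaw": 15},
  {"x": -10,"y": -23,"z": 0,"yaw": 20},
  {"x": -12.3,"y": -28,"z": 0,"yaw": 25},
  {"x": -14.5,"y": -33,"z": 0,"yaw": 30},
  {"x": -16.7,"y": -38,"z": 0,"yaw": 35},
  {"x": -19,"y": -43,"z": 0,"yaw": 40},
  {"x": -21,"y": -48,"z": 0,"yaw": 43},
  {"x": -22,"y": -50,"z": 0,"yaw": 44},
  {"x": -22,"y": -50,"z": 0,"yaw": 44},
  {"x": -22,"y": -50,"z": 0,"yaw": 44},
])

```text
clock: 3.8
eef_pos: [0.5223, -0.3359, 0.2314]
tool_rot: [0.542, 0.84, 0.0, -0.0]
ft_force: [-0.6, -0.8, 1.2]
grip_width: 0.085
grasp_force: 0.0
```

```bash
python3 - <<'E'
from h import *
o=bot.get_obs();m=bot.camera_model("wrist");im=bot.camera("wrist");cv2.imwrite("pics/w3.png",im)
print(o["eef_pos"],o["joint_pos"],o["clock"],np.abs(o["joint_vel"]).max());np.save("m3.npy",m,allow_pickle=True)
for r in bot.cut_out("wrist","load_grip"): print(r["score"],r["centre"],r["mask"].sum())
E
```

```text
[ 0.52231051 -0.33589997  0.23135136] [-5.71763838e-01  4.89195000e-01  3.66685534e-01  1.44892045e+00
  5.15047280e-04  5.73952312e-01] 3.8 0.010960171625578658
0.58 [211.0, 271.4] 3372
```

View pics/w3.png

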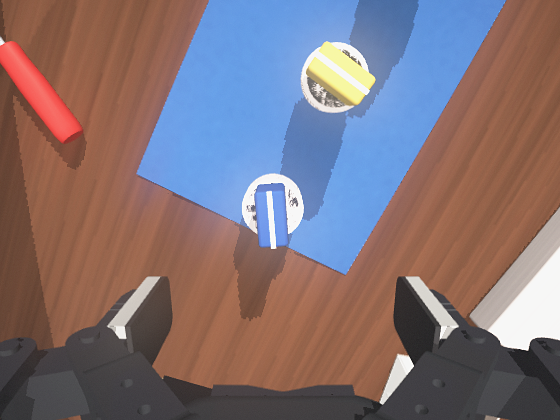

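Wrist view: blue bar with white line from (268,191) to (273,248), yellow load at (338,76). I'll rectify the line at z=0.091.

```bash
python3 - <<'E'
from h import *
m=np.load("m3.npy",allow_pickle=True).item();im=cv2.imread("pics/w3.png")
b=bot.cut_out("wrist","load_grip")[0]["mask"].astype(np.uint8)
hull=np.zeros_like(b);cv2.fillConvexPoly(hull,cv2.convexHull(np.argwhere(b)[:,::-1].astype(np.int32)),1)
w=(im.min(2)>150)&(hull>0)&(np.arange(560)>255)&(np.arange(560)<287)
k,l,st,ce=cv2.connectedComponentsWithStats(w.astype(np.uint8));i=1+np.argmax(st[1:,4]);print(st[i])
px=np.argwhere(l==i)[:,::-1].astype(float)
P=np.array([at_z(m,p,.091)[:2] for p in px])
c,wh,a=cv2.minAreaRect((P*1000).astype(np.float32));d=np.linalg.svd(P-P.mean(0),full_matrices=False)[2][0]
print("centre",c,wh,P.mean(0),"ang",np.degrees(np.arctan2(d[1],d[0])))
o=bot.get_obs();y=R.from_quat(o["tool_rot"]).apply([1,0,0]);print("tool x ang",np.degrees(np.arctan2(y[1],y[0])))
print(totool(o,[c[0]/1000,c[1]/1000,.075-.019]))
E
```

```text
[266 191  10  58 339]
centre (519.8612670898438, -351.1750183105469) (4.540851593017578, 46.55093765258789) [ 0.51952407 -0.35061282] ang -61.62152847349794
tool x ang 114.37535691824732
[-1.28001466 -0.8660638  17.56963397]
```

Request:
move_arm([
  {"x": -0.6,"y": -0.4,"z": 2,"yaw": -2},
  {"x": -1.3,"y": -0.9,"z": 5,"yaw": -4},
  {"x": -1.3,"y": -0.9,"z": 9,"yaw": -4},
  {"x": -1.3,"y": -0.9,"z": 12.5,"yaw": -4},
  {"x": -1.3,"y": -0.9,"z": 15,"yaw": -4},
  {"x": -1.3,"y": -0.9,"z": 16.5,"yaw": -4},
  {"x": -1.3,"y": -0.9,"z": 17.4,"yaw": -4},
  {"x": -1.3,"y": -0.9,"z": 17.4,"yaw": -4},
  {"x": -1.3,"y": -0.9,"z": 17.4,"yaw": -4},
])

```text
clock: 5.08
eef_pos: [0.5199, -0.3536, 0.0585]
tool_rot: [0.513, 0.858, -0.0, 0.001]
ft_force: [0.3, 0.1, -0.4]
grip_width: 0.085
grasp_force: 0.0
```

Request:
move_arm([
  {"x": 0,"y": 0,"z": 0,"yaw": 0},
  {"x": 0,"y": 0,"z": 0,"yaw": 0},
  {"x": 0,"y": 0,"z": 0,"yaw": 0},
  {"x": 0,"y": 0,"z": 0,"yaw": 0},
  {"x": 0,"y": 0,"z": 0,"yaw": 0},
  {"x": 0,"y": 0,"z": 0,"yaw": 0},
  {"x": 0,"y": 0,"z": 0,"yaw": 0},
  {"x": 0,"y": 0,"z": 0,"yaw": 0},
], gripper=-1)

```text
clock: 6.08
eef_pos: [0.5193, -0.3532, 0.0575]
tool_rot: [0.513, 0.858, -0.0, 0.0]
ft_force: [-1.6, 0.6, 3.1]
grip_width: 0.0233
grasp_force: 59.3
```

Request:
move_arm([
  {"x": 0,"y": 0,"z": -0.5,"yaw": 0},
  {"x": 0,"y": 0,"z": -2,"yaw": 0},
  {"x": 0,"y": 0,"z": -5,"yaw": 0},
  {"x": 0,"y": 0,"z": -8,"yaw": 0},
  {"x": 0,"y": 0,"z": -11,"yaw": 0},
  {"x": 0,"y": 0,"z": -13,"yaw": 0},
  {"x": 0,"y": 0,"z": -14,"yaw": 0},
  {"x": 0,"y": 0,"z": -14,"yaw": 0},
])

```text
clock: 7.08
eef_pos: [0.5195, -0.3533, 0.1981]
tool_rot: [0.513, 0.858, -0.0, 0.001]
ft_force: [-0.4, -0.2, -3.4]
grip_width: 0.0233
grasp_force: 58.9
```

Request:
move_arm([
  {"x": 1.5,"y": 0.8,"z": 0,"yaw": -2},
  {"x": 5,"y": 2.5,"z": 0,"yaw": -7},
  {"x": 9,"y": 4.5,"z": 0,"yaw": -12},
  {"x": 13.5,"y": 6.8,"z": 0,"yaw": -18},
  {"x": 18,"y": 9.1,"z": 0,"yaw": -24},
  {"x": 22.5,"y": 11.3,"z": 0,"yaw": -30},
  {"x": 27,"y": 13.6,"z": 0,"yaw": -36},
  {"x": 31.5,"y": 15.9,"z": 0,"yaw": -42},
  {"x": 36,"y": 18.1,"z": 0,"yaw": -48},
  {"x": 40.5,"y": 20.4,"z": 0,"yaw": -54},
  {"x": 45,"y": 22.7,"z": 0,"yaw": -60},
  {"x": 48.5,"y": 24.4,"z": 0,"yaw": -65},
  {"x": 50.2,"y": 25.3,"z": 0,"yaw": -67.6},
  {"x": 50.2,"y": 25.3,"z": 0,"yaw": -67.6},
  {"x": 50.2,"y": 25.3,"z": 0,"yaw": -67.6},
])

```text
clock: 8.95
eef_pos: [0.504, 0.2079, 0.1968]
tool_rot: [-0.05, 0.999, -0.0, -0.001]
ft_force: [-0.3, 0.1, -3.4]
grip_width: 0.0232
grasp_force: 59.3
```

```bash
python3 - <<'E'
from h import *
o=bot.get_obs();m=bot.camera_model("wrist");im=bot.camera("wrist");cv2.imwrite("pics/w4.png",im)
x=R.from_quat(o["tool_rot"]).apply([1,0,0]);print(o["eef_pos"],o["joint_pos"],o["clock"],o["ft_force"],o["ft_torque"],np.degrees(np.arctan2(x[1],x[0])))
np.save("m4.npy",m,allow_pickle=True);print(totool(o,[.5047,.2088,.2]))
E
```

```text
[0.50404244 0.20791139 0.19684986] [ 3.91522405e-01  3.47664150e-01  6.16866986e-02  1.28627542e+00
 -5.33919362e-04  2.90495232e-01] 8.95 [-0.29984094  0.10364714 -3.44378608] [-0.04851705 -0.03168951  0.02300643] -174.21158020236263
[-0.07399174  0.08148368 -0.31518248]
```

View pics/w4.png

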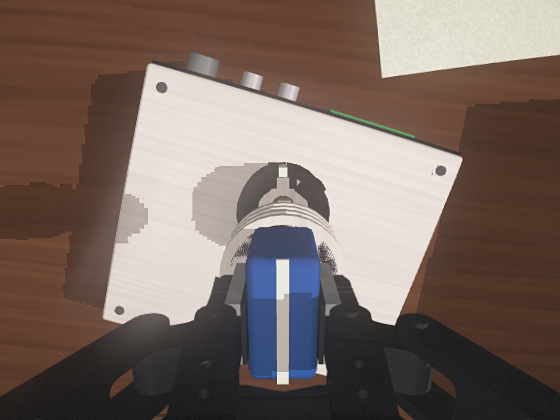

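Wrist view: white line on the bar at column 283 (rows 262–383), near slot mark at (283,172), so yaw is well aligned. I'll check the grip offset along the bar.

```bash
python3 - <<'E'
from h import *
m=np.load("m4.npy",allow_pickle=True).item();o=bot.get_obs()
a,b=[at_z(m,p,.1969+.0335) for p in((283,262),(283,383.5))];print(np.linalg.norm(a-b),totool(o,a),totool(o,b),totool(o,(a+b)/2))
k=at_z(m,(283,172),.08);print("mark",k,totool(o,k),np.degrees(np.arctan2(*(k[:2]-[.5047,.2088])[::-1])))
E
```

```text
0.04552146033174736 [ 2.31774748  0.07412492 -3.33426906] [-2.23439172  0.08100957 -3.33811542] [ 0.04167788  0.07756725 -3.33619224]
mark [0.47620142 0.20571321 0.08      ] [ 2.80180229  0.09850605 11.706131  ] -173.8181729337515
```

Request:
move_arm([
  {"x": -0.1,"y": 0,"z": 1.5,"yaw": 0},
  {"x": -0.1,"y": 0,"z": 3.5,"yaw": 0},
  {"x": -0.1,"y": 0,"z": 5,"yaw": 0},
  {"x": -0.1,"y": 0,"z": 5.5,"yaw": 0},
  {"x": -0.1,"y": 0,"z": 5.8,"yaw": 0},
  {"x": -0.1,"y": 0,"z": 6.1,"yaw": 0},
  {"x": -0.1,"y": 0,"z": 6.3,"yaw": 0},
  {"x": -0.1,"y": 0,"z": 6.3,"yaw": 0},
])

```text
clock: 10.0
eef_pos: [0.5056, 0.209, 0.1344]
tool_rot: [-0.051, 0.999, 0.0, 0.0]
ft_force: [0.3, -0.6, -2.2]
grip_width: 0.0233
grasp_force: 59.4
```

Request:
move_arm([
  {"x": 0,"y": 0,"z": 0.1,"yaw": 0},
  {"x": 0,"y": 0,"z": 0.2,"yaw": 0},
  {"x": 0,"y": 0,"z": 0.3,"yaw": 0},
  {"x": 0,"y": 0,"z": 0.4,"yaw": 0},
  {"x": 0,"y": 0,"z": 0.5,"yaw": 0},
  {"x": 0,"y": 0,"z": 0.5,"yaw": 0},
])

```text
clock: 10.75
eef_pos: [0.5065, 0.2086, 0.1295]
tool_rot: [-0.051, 0.999, -0.0, 0.001]
ft_force: [3.4, -2.4, 0.1]
grip_width: 0.0231
grasp_force: 59.6
```

Request:
move_arm([
  {"x": -0.06,"y": -0.04,"z": 0,"yaw": 0},
  {"x": -0.06,"y": -0.04,"z": 0.1,"yaw": 0},
  {"x": -0.06,"y": -0.04,"z": 0.2,"yaw": 0},
  {"x": -0.06,"y": -0.04,"z": 0.3,"yaw": 0},
  {"x": -0.06,"y": -0.04,"z": 0.4,"yaw": 0},
  {"x": -0.06,"y": -0.04,"z": 0.4,"yaw": 0},
])

```text
clock: 11.5
eef_pos: [0.5066, 0.2084, 0.1255]
tool_rot: [-0.051, 0.999, -0.0, 0.0]
ft_force: [4.0, -2.4, 0.4]
grip_width: 0.0231
grasp_force: 59.9
```

Request:
move_arm([
  {"x": -0.05,"y": -0.04,"z": 0.1,"yaw": 0},
  {"x": -0.05,"y": -0.04,"z": 0.2,"yaw": 0},
  {"x": -0.05,"y": -0.04,"z": 0.35,"yaw": 0},
  {"x": -0.05,"y": -0.04,"z": 0.5,"yaw": 0},
  {"x": -0.05,"y": -0.04,"z": 0.65,"yaw": 0},
  {"x": -0.05,"y": -0.04,"z": 0.8,"yaw": 0},
  {"x": -0.05,"y": -0.04,"z": 0.8,"yaw": 0},
  {"x": -0.05,"y": -0.04,"z": 0.8,"yaw": 0},
])

```text
clock: 12.5
eef_pos: [0.5067, 0.2084, 0.1175]
tool_rot: [-0.051, 0.999, 0.0, 0.0]
ft_force: [1.7, -2.5, 4.5]
grip_width: 0.0234
grasp_force: 60.4
```

Request:
move_arm([
  {"x": -0.02,"y": -0.04,"z": 0.1,"yaw": 0},
  {"x": -0.02,"y": -0.04,"z": 0.2,"yaw": 0},
  {"x": -0.02,"y": -0.04,"z": 0.3,"yaw": 0},
  {"x": -0.02,"y": -0.04,"z": 0.4,"yaw": 0},
  {"x": -0.02,"y": -0.04,"z": 0.45,"yaw": 0},
  {"x": -0.02,"y": -0.04,"z": 0.45,"yaw": 0},
  {"x": -0.02,"y": -0.04,"z": 0.45,"yaw": 0},
])

```text
clock: 13.38
eef_pos: [0.5068, 0.2083, 0.1135]
tool_rot: [-0.051, 0.999, 0.001, 0.0]
ft_force: [1.2, -1.5, 7.7]
grip_width: 0.0231
grasp_force: 60.6
```

Request:
move_arm([
  {"x": 0,"y": 0,"z": 0.03,"yaw": 2},
  {"x": 0,"y": 0,"z": 0.05,"yaw": 4},
  {"x": 0,"y": 0,"z": 0.05,"yaw": 6},
  {"x": 0,"y": 0,"z": 0.05,"yaw": 8},
  {"x": 0,"y": 0,"z": 0.05,"yaw": 10},
  {"x": 0,"y": 0,"z": 0.05,"yaw": 10},
])

```text
clock: 14.12
eef_pos: [0.5068, 0.2082, 0.1129]
tool_rot: [0.036, 0.999, 0.0, 0.0]
ft_force: [0.2, -1.8, 7.6]
grip_width: 0.0236
grasp_force: 60.7
```

```bash
cat > st.py <<'E'
from h import *
o=bot.get_obs();x=R.from_quat(o["tool_rot"]).apply([1,0,0]);print(o["clock"],o["eef_pos"].round(4),"psi",np.degrees(np.arctan2(x[1],x[0])).round(2),o["ft_force"].round(1),o["ft_torque"].round(2),o["joint_pos"].round(2))
E
python3 st.py
```

```text
14.125 [0.5068 0.2082 0.1129] psi 175.85 [ 0.2 -1.8  7.6] [-0.54 -0.26  0.03] [ 0.39  0.41 -0.07  1.09  0.    0.46]
```

Request:
move_arm([
  {"x": 0,"y": 0,"z": 0,"yaw": 3},
  {"x": 0,"y": 0,"z": 0,"yaw": 6},
  {"x": 0,"y": 0,"z": 0,"yaw": 9},
  {"x": 0,"y": 0,"z": 0,"yaw": 12},
  {"x": 0,"y": 0,"z": 0,"yaw": 15},
  {"x": 0,"y": 0,"z": 0,"yaw": 18},
  {"x": 0,"y": 0,"z": 0,"yaw": 21},
  {"x": 0,"y": 0,"z": 0,"yaw": 24},
  {"x": 0,"y": 0,"z": 0,"yaw": 27},
  {"x": 0,"y": 0,"z": 0,"yaw": 30},
  {"x": 0,"y": 0,"z": 0,"yaw": 32},
  {"x": 0,"y": 0,"z": 0,"yaw": 32},
])

```text
clock: 15.62
eef_pos: [0.5066, 0.2079, 0.1127]
tool_rot: [0.31, 0.951, -0.0, -0.0]
ft_force: [1.7, -2.5, 7.7]
grip_width: 0.023
grasp_force: 60.7
```

```bash
python3 st.py
```

```text
15.625 [0.5066 0.2079 0.1127] psi 143.84 [ 1.7 -2.5  7.7] [-0.66 -0.2  -0.03] [ 0.39  0.41 -0.07  1.09  0.    1.02]
```

Request:
move_arm([
  {"x": 0,"y": 0,"z": -0.1,"yaw": 0},
  {"x": 0,"y": 0,"z": -0.2,"yaw": 0},
  {"x": 0,"y": 0,"z": -0.3,"yaw": 0},
  {"x": 0,"y": 0,"z": -0.4,"yaw": 0},
  {"x": 0,"y": 0,"z": -0.48,"yaw": 0},
  {"x": 0,"y": 0,"z": -0.48,"yaw": 0},
])

```text
clock: 16.38
eef_pos: [0.5066, 0.2079, 0.1169]
tool_rot: [0.31, 0.951, -0.0, -0.0]
ft_force: [0.3, -1.8, 3.8]
grip_width: 0.0236
grasp_force: 60.1
```

```bash
python3 st.py
```

```text
16.375 [0.5066 0.2079 0.1169] psi 143.84 [ 0.3 -1.8  3.8] [-0.54 -0.19 -0.02] [ 0.39  0.41 -0.07  1.1   0.    1.02]
```

The load rose past the lip height with the spring still pushing, so the lugs are in the pockets. Letting go.

Request:
move_arm([
  {"x": 0,"y": 0,"z": 0,"yaw": 0},
  {"x": 0,"y": 0,"z": 0,"yaw": 0},
  {"x": 0,"y": 0,"z": 0,"yaw": 0},
  {"x": 0,"y": 0,"z": 0,"yaw": 0},
  {"x": 0,"y": 0,"z": 0,"yaw": 0},
  {"x": 0,"y": 0,"z": 0,"yaw": 0},
  {"x": 0,"y": 0,"z": 0,"yaw": 0},
  {"x": 0,"y": 0,"z": 0,"yaw": 0},
], gripper=1)

```text
clock: 17.38
eef_pos: [0.5069, 0.2078, 0.1171]
tool_rot: [0.31, 0.951, 0.0, -0.0]
ft_force: [0.9, -0.1, 1.1]
grip_width: 0.0855
grasp_force: 0.0
```

Request:
move_arm([
  {"x": 0,"y": 0,"z": -1,"yaw": 0},
  {"x": 0,"y": 0,"z": -3,"yaw": 0},
  {"x": 0,"y": 0,"z": -6,"yaw": 0},
  {"x": 0,"y": 0,"z": -9,"yaw": 0},
  {"x": 0,"y": 0,"z": -11,"yaw": 0},
  {"x": 0,"y": 0,"z": -12,"yaw": 0},
  {"x": 0,"y": 0,"z": -12,"yaw": 0},
  {"x": 0,"y": 0,"z": -12,"yaw": 0},
])

```text
clock: 18.38
eef_pos: [0.5064, 0.2076, 0.2362]
tool_rot: [0.31, 0.951, -0.001, -0.001]
ft_force: [0.2, 0.1, -0.8]
grip_width: 0.0856
grasp_force: 0.0
```

```bash
python3 st.py; python3 - <<'E'
from h import *
m=bot.camera_model("wrist");im=bot.camera("wrist")
for z in(.147,.151,.157): # expected top of the load when locked: .063+.088=.151
    P=[[.5066,.208,z]]+[[.5066+s*.023*np.cos(np.radians(143.84)),.208+s*.023*np.sin(np.radians(143.84)),z] for s in(1,-1)]
    print(z,proj(m,P).round(1).tolist())
cv2.imwrite("pics/w5.png",im)
E
```

```text
18.375 [0.5064 0.2076 0.2362] psi 143.84 [ 0.2  0.1 -0.8] [0.01 0.05 0.06] [ 0.39  0.33  0.15  1.38 -0.    1.02]
0.147 [[282.6, 222.3], [282.6, 186.9], [282.6, 256.0]]
0.151 [[282.6, 224.1], [282.6, 188.2], [282.6, 258.2]]
0.157 [[282.6, 226.9], [282.6, 190.1], [282.6, 261.8]]
```

View pics/w5.png

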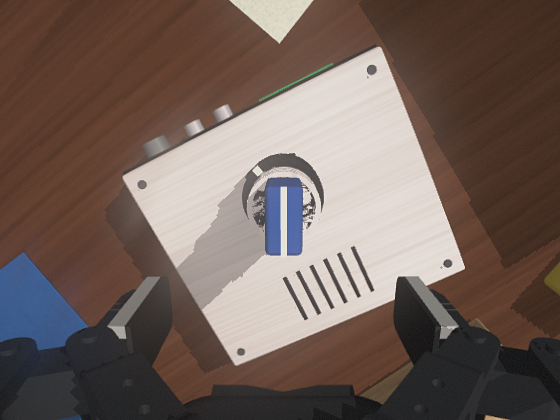

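Wrist view: the load stands upright in the collar, its line from (283,187) to (283,256). That matches the locked height and the turned angle, and the gripper is clear of it.

```bash
python3 -c "
from workcell import bot
print(bot.job_done())"
```

```text
the job is handed in; nothing more can be done
None
```

The blue load is fitted in the bayonet socket: pushed in against the spring, turned 42° clockwise, released, and sitting upright at the locked height in the last wrist picture; readings after each move stayed under 8 N, the clock stood at about 18 s, and the job is handed in.

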